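# Dial in the coffee grinder's coaxial coarse and fine adjusters

## Task

Dial in the grinder: turn the black outer ring clockwise until its white pointer points at the orange marker, never carrying it well past the marker; the inner knob goes along with it. Then push the aluminium inner knob down against its spring, gently and without driving it hard onto its stop, and while it is held down turn it clockwise until its red stripe points at the marker too, the ring staying on its mark. Let go, and leave the cups, glasses and tools on the counter where they stand.

Things in the scene. Friction and masses are not known exactly. Their poses are not given: they have to be found in the camera images.
- grinder: Coffee grinder fixed to the counter: grey 150 mm box, 151 high. Its round dark deck (radius 72) has its flat top 165 above the counter and carries, on one vertical axis, a black coarse ring and, inside and above it, an aluminium fine knob. Origin: on that axis, at the counter; z up, +x towards the orange marker; the spout is on the -x side.
- marker (a point): Middle of the top of the orange marker, a block on the deck 18 mm long (radial), 6 wide, 4 high, its centre 61 from the axis.
- deck (a point): Centre of the deck's top, on the axis. Heights of ring and knob are given above it, plus C: the carrier under both has climbed its thread by C = 0 to 14 mm, another amount each time, not measured: feel for it. Unpressed, a spring clutch makes ring and knob turn together, whichever is turned. Turning drag: ring 0.04 N m, knob alone 0.02; both stay where left.
- ring_axis (a point): Point on the axis 15 mm above the deck. Coarse ring: radius 27 mm, from 4+C to 22+C above the deck, with two opposite flat lugs (62 across the flats, 26 wide, as high as the ring) square to the pointer: grasp them from above, fingers closing square to the pointer and straddling the knob, tips about 12 above the deck. Pointer: white-striped tongue to radius 45, 7+C to 11+C high.
- knob_axis (a point): Point on the axis 47 mm above the deck, a fixed reference that does not follow the knob. Fine knob: disc 44 mm across, its top 31+C above the deck; on it a fin 40 long, 14 thick, 16 high (top 47+C) along the red stripe: grasp the fin, fingers closing square to the stripe; tips may rest on the disc beside the fin. The disc is wider than the fin by 15 each side.
- coarse_ring (a joint): Angle (rad) of the ring's white pointer from the marker, counter-clockwise from above positive, 0 = at the marker. Starts 0.65 to 1.25; clockwise lessens it. Turns from -1.0 to 3.0.
- fine_knob (a joint): Angle (rad) of the knob's red stripe (from the axis to its red end) from the marker, counter-clockwise positive, 0 = at the marker. Starts 1.75 to 2.05, less whatever the ring is turned. Pressed, it turns alone: it gives and comes free at about 9.5 N, meets its stop 1.6 mm down at about 11 N, rigid beyond. Turn at 10.5 to 15 N; over 7 N on the stop (about 18 in all) does harm.
- dosing_cup: small steel dosing cup, 54 across and 55 tall, standing on the counter in front of the grinder's spout, about 120 from the grinder's axis; origin at the centre of its underside. A bystander.
- pitcher: steel milk pitcher with a handle, 84 across and 105 tall; origin at the centre of its underside. A bystander.
- cup: terracotta coffee cup with a handle, 90 across and 70 tall; origin at the centre of its underside. A bystander.
- tamper: steel tamper, 58 across and 88 tall; origin at the centre of its underside. A bystander.
- hopper: the grinder's amber bean hopper, lifted off, 130 across and 152 tall; origin at the centre of its underside. A bystander.
- glass0: ribbed glass tumbler standing upside down, 76 across and 98 tall; origin at the centre of its underside. A bystander.
- glass1: ribbed glass tumbler standing upside down, 76 across and 98 tall; origin at the centre of its underside. A bystander.
- glass2: ribbed glass tumbler standing upside down, 76 across and 98 tall; origin at the centre of its underside. A bystander.

How it is judged:
By the outcome, as a careful person would: the job done as asked, in the order asked, and still so for the second after the job is handed in, with the robot touching nothing.
It also fails if it takes over 59 s, if anything falls off the work surface, if the arm or the gripper's body presses on something with over 40 N, if the wrist force passes 120 N, or if a joint passes its speed limit or range.

## Robot

A 6-joint arm with a two-finger parallel gripper is mounted at the origin on the work surface. World frame = base frame: x ahead of the robot, y to its left, z up, the work surface at z = 0. Lengths are in m, angles in rad, forces in N, time in s.
With the tool pointing down it reaches from about 0.425 to 0.95 m from the base axis. Payload 3.5 kg.
Tool frame: the origin (TCP) lies on the centre line of the jaws, within the pads' length; the fingertips stand 14 mm ahead of it and the grasp point (between the pads) lies 5 mm behind it (ctrl.finger_overhang is the distance from the TCP to the fingertips, in m); z points along the fingers, y is the line along which they close (so a half turn about z gives the same grasp; the last joint's range is limited). The gripper opens to 85 mm and grips with 20 to 120 N. Pads are 22 mm wide; open, the fingers measure 114 mm over their backs; the gripper's body (76 mm by 85 mm) begins 54 mm behind the grasp point. The pads swing forward as they close: fully open they stand 13 mm farther back than shut.
Start: joints at [0.977, 0.286, 1.577, -0, 1.279, -0.15], TCP at [0.29, 0.61, 0.245] pointing down, gripper open.
Joint ranges: [-2.77, 2.77], [-0.9, 2.22], [0.21, 2.48], [-1.53, 4.67], [0.24, 2.81], [-2.84, 2.84]. Speed limits (rad/s): [2.79, 2.79, 3.14, 3.14, 3.14, 3.14].

## Interface

Orientations are given as a unit quaternion [x, y, z, w].
In Python, from plant import ctrl gives the robot as it stands.
- The arm moves only by the tool send_rows, never from a script. Its argument "moves" is text: rows parted by semicolons, each of 7 numbers parted by spaces: the turn, a rotation vector about the tool's x, y, z in units of 360 degrees (1.0 is 360 degrees), then the shift along the tool's x, y, z in units of 20 cm (1.0 is 20 cm), then the gripper's target within -1 to 1 (fully open at 1, half-way at 0, shut at -1). A call has 1 to 12 rows; each row is the pose to reach, as a shift and turn from the pose commanded when the call began, along the tool's axes at that moment, turning the shorter way round; what a row does not reach only later rows make up. A row lasts 1/8 s, in which the tool goes at most 62.5 mm and 10.7 degrees, less where a joint would pass 70% of its speed; a pose out of reach is approached as far as the arm can. A call with a number of a shift or a turn outside -1 to 1 is refused whole. A call with a gripper value outside its range is refused whole. The fingers move at their own pace and stop on an object; "newtons" is the grip in N (left out, the last holds). Time passes only in rows, so rows that repeat a pose let the fingers close. It gives the time, the measured TCP pose, the force, the opening and the grip force at its end, in the units of the state.
- ctrl.get_state(): the state, without advancing time (a new reading comes with each control period).
- ctrl.read_camera(name): name is "scene" or "side" or "wrist"; returns a dict with "image" (384x512x3 uint8, red, green, blue), "fovy" (degrees; the focal length in pixels is half the picture's height over the tangent of half this angle, whatever the lens; pixels are square), "cx", "cy" (the principal point, pixels), "extrinsics" (4x4, takes a point from camera to world coordinates). Camera axes: x right, y up, looking along -z (the intrinsics and any distortion apply to the point x, -y, -z); pixel columns grow to the right and rows downward; lengths in m; the calibration is good to about 2 mm. A picture is of the moment at which its call begins. There is no depth.
- ctrl.sign_off(): hands the job in; it is judged then, once.
The state is a dict: "time": time; "qpos": joint angles; "dq": joint speeds; "joint_efforts": joint torques, N m; "eef_pos": TCP position; "tcp_rot": TCP orientation; "contact_force": force on the tool from outside, world axes, zero at the start; "wrist_torque": the same for the moment, N m; "opening": opening from 0.0 (shut) to 1.0 (fully open); "finger_force": force on a finger pad.
Only numpy, scipy, OpenCV 4.12 (cv2) and the standard library are available. Lean on these libraries where they do the work, as an engineer would, in place of code of your own. Each camera call takes 0.05 s, during which the arm holds its last target. There are 200 camera calls.

## Working session

There is one attempt and no reset: what is moved stays moved. The work goes in short steps, Python scripts to look and compute and a tool call to move; the robot and the scene stay as the last step left them, time stands still between calls to the robot, and variables do not carry over. Pictures are saved under pics/ and viewed, at most 10 in all, crops included, and the job is handed in when it is done.

Besides the shell and the picture viewer there is one more tool, called as name(argument=value, ...) on one line, values as JSON. send_rows: Moves the arm, as the interface text tells. Its arguments: {"type":"object","properties":{"moves":{"type":"string"},"newtons":{"type":"number"}},"required":["moves"]}

```bash
mkdir -p pics; ls; cat > h.py <<'E'
import numpy as np,cv2
from plant import ctrl
def cam(n,f=None):
    c=ctrl.read_camera(n)
    im=c["image"]
    if f: cv2.imwrite(f,im[:,:,::-1])
    np.savez('/tmp/'+n+'.npz',**{k:np.array(v) for k,v in c.items()})
    return c
def ray(c,u,v):
    F=192/np.tan(np.radians(float(c["fovy"]))/2);E=np.array(c["extrinsics"])
    d=np.array([(u-c["cx"])/F,-(v-c["cy"])/F,-1]);d=E[:3,:3]@d
    return E[:3,3],d/np.linalg.norm(d)
def proj(c,p):
    F=192/np.tan(np.radians(float(c["fovy"]))/2);E=np.array(c["extrinsics"])
    q=E[:3,:3].T@(np.array(p)-E[:3,3]);return c["cx"]+F*q[0]/-q[2],c["cy"]-F*q[1]/-q[2]
def tri(rs):
    A=0;b=0
    for o,d in rs:
        P=np.eye(3)-np.outer(d,d);A=A+P;b=b+P@o
    return np.linalg.solve(A,b)
def atz(c,u,v,z):
    o,d=ray(c,u,v);return o+d*(z-o[2])/d[2]
E
python3 - <<'E'
from h import *
a=cam("scene");b=cam("side");w=cam("wrist")
for c in(a,b,w):print({k:v for k,v in c.items() if k!="image"})
s=np.vstack([np.hstack([a["image"],b["image"]])])
cv2.imwrite('pics/sc.png',cv2.resize(a["image"][:,:,::-1],(800,600)))
cv2.imwrite('pics/si.png',cv2.resize(b["image"][:,:,::-1],(800,600)))
print(ctrl.get_state())
E
```

```text
pics
{'fovy': 52.480387760987824, 'cx': 252.2598821657853, 'cy': 195.67775166799754, 'extrinsics': array([[-0.66359003, -0.51159995,  0.54581477,  1.09054947],
       [ 0.74799549, -0.46573224,  0.47285962,  0.47482668],
       [ 0.01228858,  0.72205191,  0.69172973,  0.81628397],
       [ 0.        ,  0.        ,  0.        ,  1.        ]])}
{'fovy': 54.97813461519826, 'cx': 253.36319802275005, 'cy': 187.72043466191835, 'extrinsics': array([[ 0.99458506,  0.06440566, -0.0815627 ,  0.45841949],
       [-0.10334402,  0.52999809, -0.84167811, -0.8710678 ],
       [-0.01098076,  0.84554949,  0.53378412,  0.71879601],
       [ 0.        ,  0.        ,  0.        ,  1.        ]])}
{'fovy': 63.06562744959202, 'cx': 252.08448780853954, 'cy': 192.7458960914215, 'extrinsics': array([[ 0.42977535, -0.86410151, -0.2619575 ,  0.22268504],
       [ 0.90293383,  0.41067594,  0.1267114 ,  0.64172709],
       [-0.00191186, -0.29098772,  0.95672488,  0.3729731 ],
       [ 0.        ,  0.        ,  0.        ,  1.        ]])}
{'time': 0.15, 'qpos': array([ 9.77023875e-01,  2.86971587e-01,  1.57781525e+00,  4.30293835e-05,
        1.27859332e+00, -1.50012467e-01]), 'dq': array([-0.00087017, -0.00148177, -0.0034443 , -0.0002556 , -0.00260103,
        0.00011556]), 'joint_efforts': array([ 5.04228283e-04, -4.06602752e+01, -2.93141663e+01, -1.31106990e-04,
        3.89248948e-03,  7.25687563e-07]), 'eef_pos': array([0.28950857, 0.60924009, 0.24427242]), 'tcp_rot': array([ 2.20069892e-01,  9.75483697e-01, -8.25172771e-04, -3.43960449e-04]), 'contact_force': array([ 0.10641598,  0.02113767, -0.17133184]), 'wrist_torque': array([ 0.00570886,  0.00499064, -0.00371643]), 'finger_force': 0.0, 'opening': 1.000636627661799}
```

View pics/sc.png

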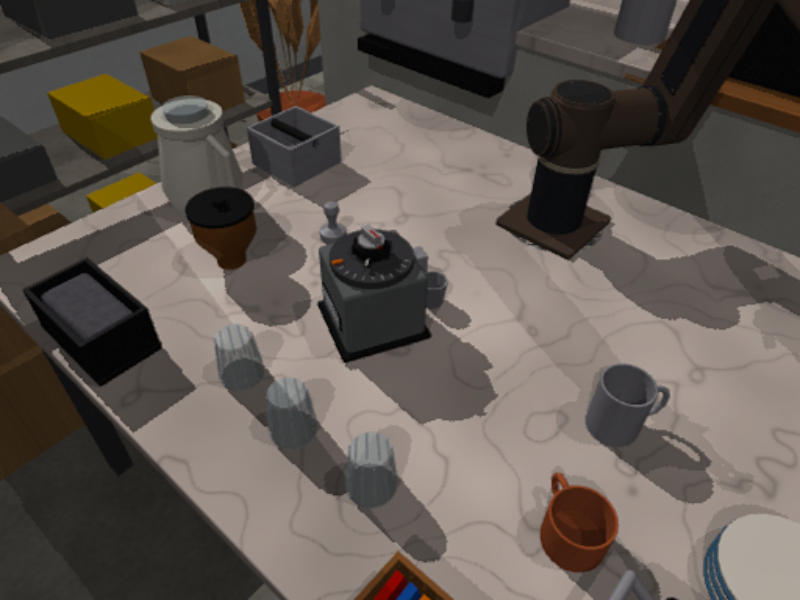

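View pics/si.png

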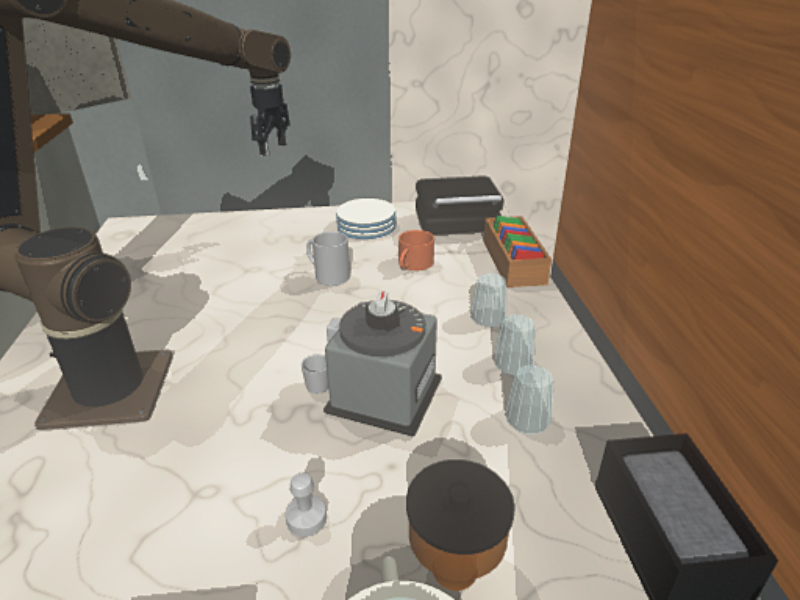

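The scene view shows the grinder deck centred near (372,258) with the marker at (337,262), out of 800 px. The side view shows the deck near (383,327) and the marker at (417,330). Next I triangulate these.

```bash
python3 - <<'E'
from h import *
L=lambda n:{k:v for k,v in np.load('/tmp/'+n+'.npz').items()}
a=L("scene");b=L("side");s=.64
D=tri([ray(a,372*s,258*s),ray(b,383*s,327*s)]);M=tri([ray(a,337*s,262*s),ray(b,417*s,330*s)])
print(D,M,atz(a,337*s,262*s,.169),atz(b,417*s,330*s,.169),M-D)
for c,x in((a,"sc"),(b,"si")):
    u,v=proj(c,D+[0,0,.02]);u=int(u);v=int(v);im=c["image"][v-37:v+37,u-45:u+45,::-1]
    print(x,u-45,v-37)
    cv2.imwrite(f'/tmp/{x}.png',cv2.resize(im,None,fx=8.0,fy=8.0,interpolation=cv2.INTER_CUBIC)[:, :])
p=[cv2.resize(cv2.imread(f'/tmp/{x}.png'),(396,326)) for x in("sc","si")]
cv2.imwrite('pics/crop.png',np.hstack(p))
E
```

```text
[ 0.50992184 -0.08300101  0.15565485] [ 0.56408803 -0.11142621  0.16469714] [ 0.56516622 -0.1074252   0.169     ] [ 0.56491836 -0.11913393  0.169     ] [ 0.05416619 -0.02842521  0.00904229]
sc 192 122
si 199 165
```

View pics/crop.png

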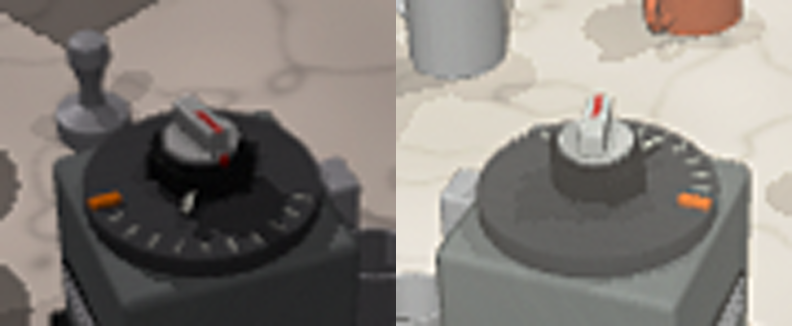

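The crop shows the pointer about 55° counter-clockwise of the marker, and the stripe further round. I'm moving over the grinder for a wrist-camera view.

send_rows(moves="0 0 0 -0.21 -0.22 -0.22 1;0 0 0 -0.42 -0.44 -0.45 1;0 0 0 -0.63 -0.67 -0.45 1;0 0 0 -0.83 -0.89 -0.45 1;0 0 0 -0.83 -0.89 -0.45 1")

```text
time: 0.78
eef_pos: [0.3639, 0.3751, 0.3357]
tcp_rot: [0.222, 0.975, 0.0, 0.0]
contact_force: [-0.6, 0.6, 0.0]
opening: 1.0
finger_force: 0.0
```

send_rows(moves="0 0 0 -0.21 -0.22 0 1;0 0 0 -0.42 -0.44 0 1;0 0 0 -0.63 -0.67 0 1;0 0 0 -0.83 -0.89 0 1;0 0 0 -0.83 -0.89 0 1")

```text
time: 1.4
eef_pos: [0.4377, 0.1427, 0.3349]
tcp_rot: [0.223, 0.975, -0.0, -0.0]
contact_force: [0.3, 1.3, 0.3]
opening: 0.996
finger_force: 0.0
```

send_rows(moves="0 0 0.029 -0.21 -0.22 0 1;0 0 0.058 -0.42 -0.44 0 1;0 0 0.087 -0.63 -0.67 0 1;0 0 0.116 -0.83 -0.89 0 1;0 0 0.145 -0.83 -0.89 0 1;0 0 0.174 -0.83 -0.89 0 1;0 0 0.203 -0.83 -0.89 0 1;0 0 0.232 -0.83 -0.89 0 1;0 0 0.261 -0.83 -0.89 0 1;0 0 0.29 -0.83 -0.89 0 1;0 0 0.319 -0.83 -0.89 0 1;0 0 0.348 -0.83 -0.89 0 1")

```text
time: 2.9
eef_pos: [0.5107, -0.0847, 0.3348]
tcp_rot: [0.968, 0.251, -0.0, -0.001]
contact_force: [1.0, -0.8, -0.2]
opening: 1.001
finger_force: 0.0
```

send_rows(moves="0 0 0.01 0 0 0 1;0 0 0.01 0 0 0 1")

```text
time: 3.15
eef_pos: [0.5106, -0.085, 0.3349]
tcp_rot: [0.975, 0.224, -0.0, -0.0]
contact_force: [-0.8, -0.2, -0.3]
opening: 1.001
finger_force: 0.0
```

```bash
python3 - <<'E'
from h import *
w=cam("wrist");cv2.imwrite('pics/w1.png',cv2.resize(w["image"][:,:,::-1],(800,600),interpolation=cv2.INTER_CUBIC))
s=ctrl.get_state();print(s["time"],s["eef_pos"],s["tcp_rot"],s["qpos"],s["contact_force"])
print(proj(w,[.51,-.083,.165]))
E
```

```text
3.2 [ 0.51057047 -0.08524524  0.33496591] [ 9.74648361e-01  2.23741834e-01 -1.75365887e-04 -3.65932928e-04] [-3.61806939e-01 -1.23154741e-01  1.85062838e+00  4.19874882e-04
  1.41481660e+00  7.57620073e-01] [-0.13830604 -0.18109969 -0.41108628]
(np.float64(250.6114241492939), np.float64(176.43802962326654))
```

View pics/w1.png

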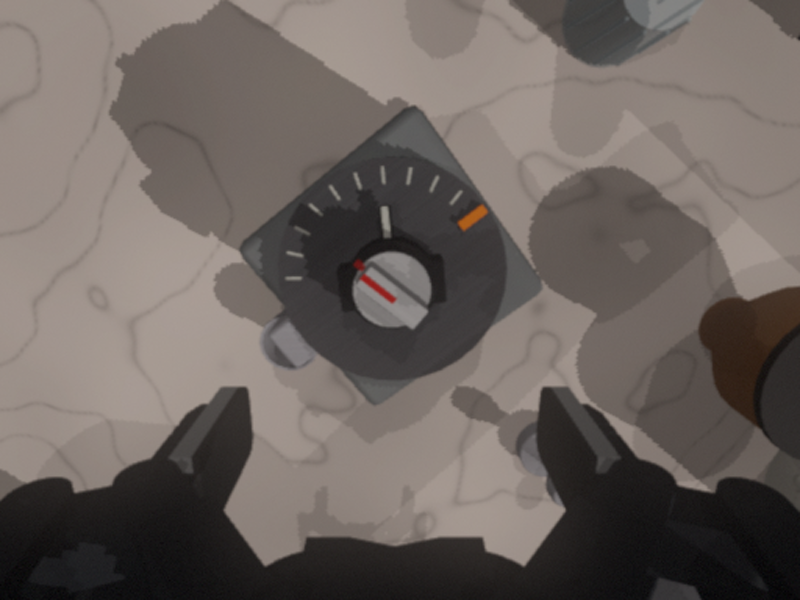

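Wrist view (800 px scale): marker centre (473,218), pointer tip (385,207), deck spanning x 275–507 and y 156–380, fin red end (361,265) with its far end at about (420,322), and lugs at (347,288) and (438,279).

```bash
python3 - <<'E'
from h import *
L=lambda n:{k:v for k,v in np.load('/tmp/'+n+'.npz').items()}
w=L("wrist");s=.64
g=lambda u,v,z:atz(w,u*s,v*s,z)
pts=[g(275,268,.165),g(507,268,.165),g(391,156,.165),g(391,380,.165)]
for p in pts:print(p)
D=np.mean(pts,0);print('deck',D,[np.linalg.norm(p-D) for p in pts])
M=g(473,218,.169);an=lambda v:np.degrees(np.arctan2(v[1],v[0]))
print('M',M,np.linalg.norm((M-D)[:2]),an(M-D))
for C in(0,.007,.014):
    P=g(385,207,.176+C);Q=g(389,238,.176+C);l=g(347,288,.187+C);r=g(438,279,.187+C)
    k=g(391,290,.196+C);e1=g(362,265,.212+C);e2=g(420,322,.212+C)
    d=g(352,288,.196+C);f=g(432,288,.196+C)
    print(C,'ptr',np.linalg.norm((P-D)[:2]),an(P-D),'dir',an(P-Q),'lug mid',(l+r)/2,an(r-l)+90,'knob',k,'diam',np.linalg.norm(d-f),'fin',an(e1-e2),np.linalg.norm(e1-e2),(e1+e2)/2)
E
```

```text
[ 0.48262062 -0.0151276   0.165     ]
[ 0.54595513 -0.14585425  0.165     ]
[ 0.57486707 -0.05134219  0.165     ]
[ 0.44480011 -0.11400765  0.165     ]
deck [ 0.51206073 -0.08158292  0.165     ] [np.float64(0.07268446033693449), np.float64(0.07266109138004029), np.float64(0.06970751872721724), np.float64(0.07466829451247231)]
M [ 0.56423036 -0.11103657  0.169     ] 0.059909824949053024 -29.447969713999715
0 ptr 0.04151181292009067 30.405305863478684 dir 32.96769595617834 lug mid [ 0.51096752 -0.08320059  0.187     ] 31.693346531640998 knob [ 0.5093765  -0.08315573  0.196     ] diam 0.0454503118262546 fin 70.14040082400429 0.04443550688674316 [ 0.51159732 -0.0825248   0.212     ]
0.007 ptr 0.04224989710342028 30.135836903645735 dir 32.9676959561782 lug mid [ 0.51266665 -0.08241837  0.194     ] 31.693346531640998 knob [ 0.51117432 -0.08234839  0.203     ] diam 0.044262219983546576 fin 70.1404008240042 0.04320012916774803 [ 0.51344765 -0.0816837   0.219     ]
0.014 ptr 0.042988883724331454 29.875626791308278 dir 32.96769595617823 lug mid [ 0.51436577 -0.08163614  0.201     ] 31.69334653164109 knob [ 0.51297215 -0.08154105  0.21      ] diam 0.0430741281408386 fin 70.14040082400439 0.04196475144875284 [ 0.51529797 -0.0808426   0.226     ]
```

send_rows(moves="0 0 -0.0145 0.01 -0.012 0 1;0 0 -0.0145 0.01 -0.012 0.15 1;0 0 -0.0145 0.01 -0.012 0.3 1;0 0 -0.0145 0.01 -0.012 0.45 1;0 0 -0.0145 0.01 -0.012 0.55 1;0 0 -0.0145 0.01 -0.012 0.64 1;0 0 -0.0145 0.01 -0.012 0.72 1;0 0 -0.0145 0.01 -0.012 0.72 1")

```text
time: 4.2
eef_pos: [0.5103, -0.0831, 0.1898]
tcp_rot: [0.964, 0.267, -0.001, -0.001]
contact_force: [-0.3, 0.5, 0.7]
opening: 0.999
finger_force: 0.0
```

send_rows(moves="0 0 0 0 0 0 0.3;0 0 0 0 0 0 0.3;0 0 0 0 0 0 0.3;0 0 0 0 0 0 0.3;0 0 0 0 0 0 0.3;0 0 0 0 0 0 0.3", newtons=25)

```text
time: 4.95
eef_pos: [0.5112, -0.0829, 0.1927]
tcp_rot: [0.964, 0.267, 0.0, -0.001]
contact_force: [-3.9, 3.9, 5.1]
opening: 0.712
finger_force: 28.4
```

```bash
python3 - <<'E'
from h import *
w=cam("wrist");cv2.imwrite('pics/w2.png',cv2.resize(w["image"][:,:,::-1],(800,600),interpolation=cv2.INTER_CUBIC))
s=ctrl.get_state();print(s,ctrl.finger_overhang)
E
```

```text
{'time': 5.0, 'qpos': array([-3.57403889e-01, -1.12450999e-02,  2.00788309e+00,  1.51180627e-03,
        1.14488777e+00,  6.73265275e-01]), 'dq': array([ 0.00025666,  0.00020173,  0.00018455, -0.00013248,  0.00130656,
       -0.000157  ]), 'joint_efforts': array([-1.82448965e+00, -2.46305591e+01, -2.68999583e+01, -6.47339690e-01,
       -1.09879386e+00,  2.17512849e-02]), 'eef_pos': array([ 0.51121328, -0.08285647,  0.19271942]), 'tcp_rot': array([ 9.63836973e-01,  2.66491679e-01,  4.31224919e-04, -5.37621000e-04]), 'contact_force': array([-3.02153021,  3.99783785,  5.95576908]), 'wrist_torque': array([0.73506326, 0.50059058, 0.0278967 ]), 'finger_force': 28.403428494930267, 'opening': 0.7124797248344134} 0.014
```

View pics/w2.png

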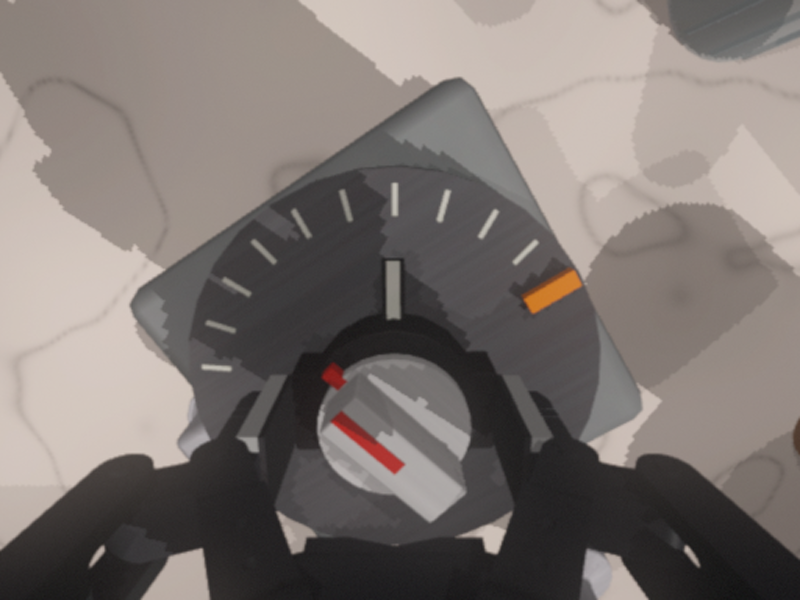

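The ring is gripped. The wrist view shows the pointer tip at (393,260), marker centre (553,291), and tick outer ends on a circle around the axis. I'll fit the circle for the axis and marker azimuth.

```bash
python3 - <<'E'
from h import *
from scipy.optimize import least_squares
w={k:v for k,v in np.load('/tmp/wrist.npz').items()};s=.64
g=lambda u,v,z:atz(w,u*s,v*s,z)
an=lambda v:np.degrees(np.arctan2(v[1],v[0]))
T=np.array([g(u,v,.165)[:2] for u,v in[(395,183),(448,192),(496,212),(537,242),(343,191),(294,210),(253,240),(224,280),(207,322),(202,367)]])
r=least_squares(lambda p:np.hypot(*(T-p[:2]).T)-p[2],[.51,-.083,.06]);D=r.x[:2];print(r.x,r.fun*1e3)
print('ticks',[round(an(t-D),1) for t in T])
M=g(553,291,.169)[:2];print('M',M,np.hypot(*(M-D)),an(M-D),'axis dir',an(g(578,276,.169)-g(527,305,.169)))
print('box edge', an(g(640,405,.151)-g(478,92,.151)),an(g(445,80,.151)-g(133,296,.151)))
for C in(0,.007,.014):
    P=g(393,260,.176+C)[:2];Q=g(393,318,.176+C)[:2];print(C,np.hypot(*(P-D)),an(P-D),an(P-Q))
q=ctrl.get_state()["tcp_rot"];print('toolx',2*np.degrees(np.arctan2(q[1],q[0])))
E
```

```text
[ 0.50944846 -0.08362449  0.0672055 ] [ 0.38949182 -0.18655107 -0.23587277  0.15316735 -0.11756412  0.00894402
  0.18382979 -0.22566313 -0.09246236  0.12268245]
ticks [np.float64(30.6), np.float64(16.3), np.float64(2.0), np.float64(-12.4), np.float64(44.7), np.float64(59.1), np.float64(73.4), np.float64(88.0), np.float64(102.1), np.float64(116.7)]
M [ 0.56486289 -0.11054627] 0.06160796855701327 -25.911697224560267 axis dir -27.053875521733918
box edge -117.74878047274736 -26.1493538206911
0 0.0454681193958717 31.266152173206045 30.8565296731642
0.007 0.0469732366882616 31.223319776462148 30.856529673164086
0.014 0.048478378601837485 31.18314705279647 30.85652967316409
toolx 30.911222497897118
```

send_rows(moves="0 0 0.018 -0.005 0 0 0.3;0 0 0.036 -0.005 0 0 0.3;0 0 0.054 -0.005 0 0 0.3;0 0 0.072 -0.005 0 0 0.3;0 0 0.09 -0.005 0 0 0.3;0 0 0.108 -0.005 0 0 0.3;0 0 0.126 -0.005 0 0 0.3;0 0 0.142 -0.005 0 0 0.3;0 0 0.152 -0.005 0 0 0.3;0 0 0.157 -0.005 0 0 0.3;0 0 0.157 -0.005 0 0 0.3;0 0 0.157 -0.005 0 0 0.3")

```text
time: 6.5
eef_pos: [0.5112, -0.0843, 0.1927]
tcp_rot: [0.975, -0.222, 0.002, 0.0]
contact_force: [-0.3, 1.5, 5.7]
opening: 0.716
finger_force: 28.4
```

```bash
python3 - <<'E'
from h import *
w=cam("wrist");cv2.imwrite('pics/w3.png',cv2.resize(w["image"][:,:,::-1],(800,600),interpolation=cv2.INTER_CUBIC))
s=ctrl.get_state();q=s["tcp_rot"];print(s["eef_pos"],s["contact_force"],s["wrist_torque"],s["opening"],'toolx',2*np.degrees(np.arctan2(q[1],q[0])))
E
```

```text
[ 0.51124677 -0.08427267  0.19270812] [0.29339087 2.1284483  5.58647517] [ 0.39153579 -0.07036426 -0.05342635] 0.7105986756227534 toolx -25.596283622529697
```

View pics/w3.png

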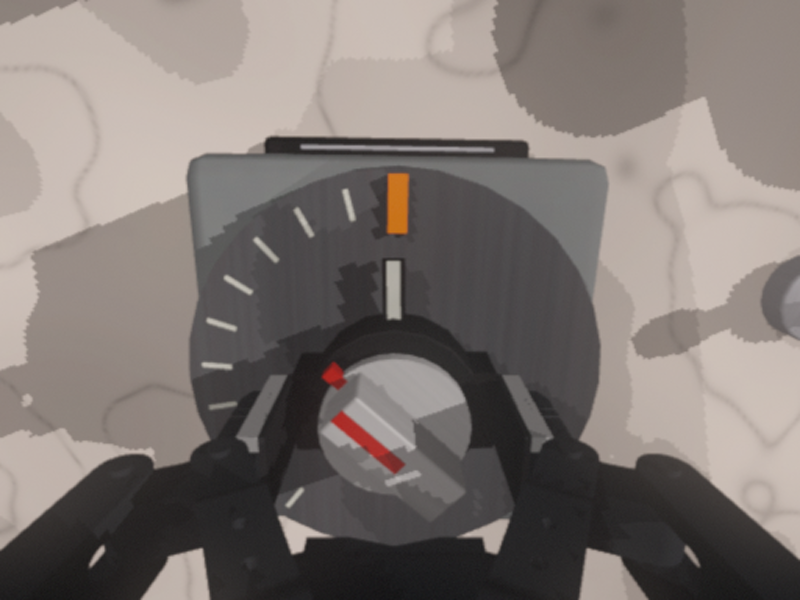

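The pointer (393,260) now nearly lines up with the marker (centre 398,204). I'll compute the residual angle.

```bash
python3 - <<'E'
from h import *
from scipy.optimize import least_squares
w={k:v for k,v in np.load('/tmp/wrist.npz').items()};s=.64
g=lambda u,v,z:atz(w,u*s,v*s,z)
an=lambda v:np.degrees(np.arctan2(v[1],v[0]))
T=np.array([g(u,v,.165)[:2] for u,v in[(346,190),(297,209),(257,239),(226,278),(208,320),(202,365),(210,407)]])
r=least_squares(lambda p:np.hypot(*(T-p[:2]).T)-.0672,[.51,-.083]);D=r.x[:2];print(r.x,r.fun*1e3)
print('ticks',[round(an(t-D),1) for t in T])
M=g(398,204,.169)[:2];print('M',M,np.hypot(*(M-D)),an(M-D),'dir',an(g(398,175,.169)-g(398,233,.169)))
for C in(0,.007,.014):
    P=g(393,260,.176+C)[:2];Q=g(393,318,.176+C)[:2];print(C,np.hypot(*(P-D)),an(P-D),an(P-Q),an(P-(D+[.5094,-.0836])/2))
E
```

```text
[ 0.50919275 -0.08296274] [ 0.15104939  0.06740422 -0.19672666 -0.19134843  0.00640267  0.32190862
 -0.10355396]
ticks [np.float64(-12.5), np.float64(1.8), np.float64(16.0), np.float64(30.7), np.float64(44.8), np.float64(59.4), np.float64(73.4)]
M [ 0.56435293 -0.11053919] 0.061669334587607344 -26.56203280277473 dir -25.482963656410938
0 0.04557403244781144 -24.96900058104054 -25.652854350893104 -24.65930085058042
0.007 0.04706703085191551 -25.013001357690086 -25.65285435089306 -24.713386728733447
0.014 0.04856005530739165 -25.05429646714921 -25.652854350892976 -24.764131546413868
```

send_rows(moves="0 0 0.003 0 0 0 0.3;0 0 0.003 0 0 0 0.3;0 0 0.003 0 0 0 0.3;0 0 0.003 0 0 0 1;0 0 0.003 0 0 0 1;0 0 0.003 0 0 0 1;0 0 0.003 0 0 0 1;0 0 0.003 0 0 -0.1 1;0 0 0.003 0 0 -0.25 1;0 0 0.003 0 0 -0.4 1;0 0 0.003 0 0 -0.4 1")

```text
time: 7.92
eef_pos: [0.5116, -0.0845, 0.2743]
tcp_rot: [0.973, -0.231, 0.003, 0.0]
contact_force: [0.3, 0.0, 0.2]
opening: 1.0
finger_force: 0.0
```

send_rows(moves="0 0 -0.027 0 0 0 -0.3;0 0 -0.054 0 0 0 -0.3;0 0 -0.081 0 0 0 -0.3;0 0 -0.108 0 0 0 -0.3;0 0 -0.108 0 0 0 -0.3;0 0 -0.108 0 0 0 -0.3")

```text
time: 8.68
eef_pos: [0.5098, -0.0838, 0.2704]
tcp_rot: [0.994, 0.105, -0.001, -0.0]
contact_force: [0.8, -0.3, -0.5]
opening: 0.349
finger_force: 0.0
```

```bash
python3 - <<'E'
from h import *
w=cam("wrist");cv2.imwrite('pics/w4.png',cv2.resize(w["image"][:,:,::-1],(800,600),interpolation=cv2.INTER_CUBIC))
s=ctrl.get_state();q=s["tcp_rot"];print(s["time"],s["eef_pos"],s["contact_force"],s["wrist_torque"],s["opening"],'toolx',2*np.degrees(np.arctan2(q[1],q[0])))
E
```

```text
8.725 [ 0.50993797 -0.08390831  0.27062578] [-0.08288704 -0.32568334  0.61741849] [0.03304377 0.00165501 0.00760157] 0.3486768937970004 toolx 12.079427293870829
```

View pics/w4.png

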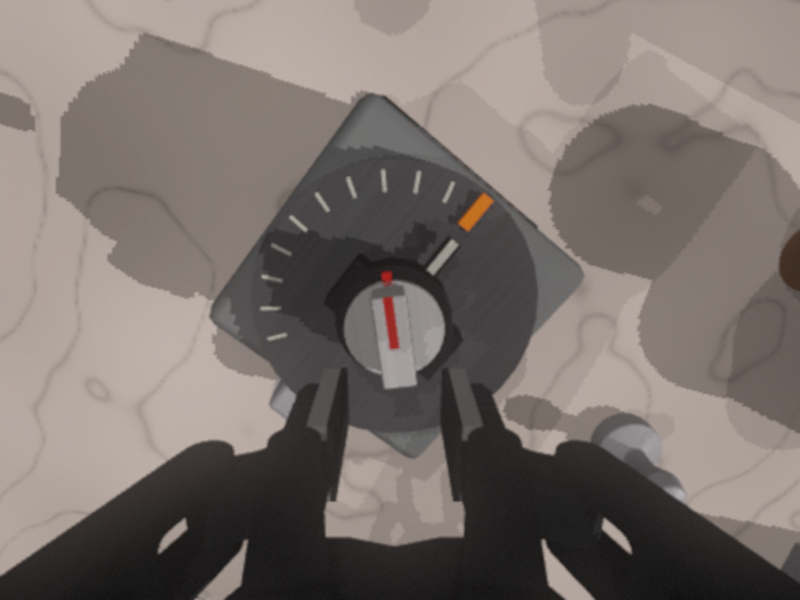

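The fin runs from about (389,295) to (400,386), tilted slightly from the tool's x. The ring pointer is (457,242)–(431,270) and the marker runs (490,199)–(464,226).

```bash
python3 - <<'E'
from h import *
w={k:v for k,v in np.load('/tmp/wrist.npz').items()};s=.64
g=lambda u,v,z:atz(w,u*s,v*s,z)
an=lambda v:np.degrees(np.arctan2(v[1],v[0]))
D=np.array([.5093,-.0833])
for C in(0,.007,.014):
    e1=g(389,295,.212+C);e2=g(400,386,.212+C);r1=g(388,300,.212+C);r2=g(395,348,.212+C);P=g(455,244,.176+C)[:2]
    d=[g(343,328,.196+C),g(445,328,.196+C)]
    print(C,'fin',an(e1-e2),np.linalg.norm(e1-e2),(e1+e2)/2,'stripe',an(r1-r2),'disc',sum(d)/2,np.linalg.norm(d[0]-d[1]),'ptr',an(P-D),np.hypot(*(P-D)))
M=g(477,212,.169)[:2];print(M,an(M-D),np.hypot(*(M-D)))
E
```

```text
0 fin 18.47781471138765 0.04038148157434247 [ 0.50984248 -0.0836888   0.212     ] stripe 19.770194595241136 disc [ 0.50992817 -0.08336685  0.196     ] 0.04510721731809137 ptr -27.366759700633594 0.04456755110756446
0.007 fin 18.477814711387623 0.03887120493216988 [ 0.51258866 -0.0831026   0.219     ] stripe 19.77019459524114 disc [ 0.51245513 -0.08283791  0.203     ] 0.04355305644335941 ptr -25.467755407496377 0.04503446990421103
0.014 fin 18.477814711387648 0.03736092828999712 [ 0.51533485 -0.0825164   0.226     ] stripe 19.77019459524103 disc [ 0.51498209 -0.08230896  0.21      ] 0.041998895568627494 ptr -23.609716888188554 0.04554981430025576
[ 0.56456259 -0.11125708] -26.83463208583212 0.06193183846681518
```

send_rows(moves="0 0 -0.0185 0 0 0.05 -0.3;0 0 -0.0185 0 0 0.12 -0.3;0 0 -0.0185 0 0 0.18 -0.3;0 0 -0.0185 0 0 0.21 -0.3;0 0 -0.0185 0 0 0.23 -0.3;0 0 -0.0185 0 0 0.24 -0.3;0 0 -0.0185 0 0 0.25 -0.3;0 0 -0.0185 0 0 0.25 -0.3")

```text
time: 9.72
eef_pos: [0.5102, -0.084, 0.2215]
tcp_rot: [0.987, 0.164, 0.0, 0.0]
contact_force: [1.0, 0.3, -0.4]
opening: 0.349
finger_force: 0.0
```

send_rows(moves="0 0 0 0 0 0.01 -0.3;0 0 0 0 0 0.02 -0.3;0 0 0 0 0 0.02 -0.3")

```text
time: 10.1
eef_pos: [0.51, -0.0839, 0.2171]
tcp_rot: [0.986, 0.164, -0.0, -0.0]
contact_force: [-0.6, 1.1, 0.2]
opening: 0.35
finger_force: 0.0
```

send_rows(moves="0 0 0 0 0 0.01 -0.3;0 0 0 0 0 0.015 -0.3;0 0 0 0 0 0.015 -0.3")

```text
time: 10.48
eef_pos: [0.5101, -0.084, 0.2142]
tcp_rot: [0.986, 0.164, -0.0, -0.0]
contact_force: [-0.4, -0.1, 0.4]
opening: 0.349
finger_force: 0.0
```

send_rows(moves="0 0 0 0 0 0.01 -0.3;0 0 0 0 0 0.01 -0.3")

```text
time: 10.72
eef_pos: [0.5101, -0.0839, 0.2121]
tcp_rot: [0.986, 0.164, -0.0, -0.0]
contact_force: [-0.3, 0.3, 0.3]
opening: 0.345
finger_force: 0.0
```

send_rows(moves="0 0 0 0 0 0 -0.9;0 0 0 0 0 0 -0.9;0 0 0 0 0 0 -0.9;0 0 0 0 0 0 -0.9;0 0 0 0 0 0 -0.9", newtons=40)

```text
time: 11.35
eef_pos: [0.5102, -0.0838, 0.2125]
tcp_rot: [0.986, 0.164, 0.0, -0.0]
contact_force: [-1.4, 2.8, 2.6]
opening: 0.147
finger_force: 41.9
```

```bash
python3 - <<'E'
from h import *
w=cam("wrist");cv2.imwrite('pics/w5.png',cv2.resize(w["image"][:,:,::-1],(800,600),interpolation=cv2.INTER_CUBIC))
s=ctrl.get_state();q=s["tcp_rot"];print(s["time"],s["eef_pos"],s["contact_force"],s["wrist_torque"],s["opening"],s["finger_force"],'toolx',2*np.degrees(np.arctan2(q[1],q[0])),s["qpos"])
E
```

```text
11.4 [ 0.51019718 -0.08374718  0.21253447] [-1.33945312  2.36600765  3.44075233] [ 0.40698892  0.22090719 -0.00816295] 0.1531585071642614 41.89219632396998 toolx 18.852615102842833 [-3.59334799e-01 -3.44755410e-02  1.99238180e+00  5.20102104e-04
  1.18381244e+00  8.82225006e-01]
```

View pics/w5.png

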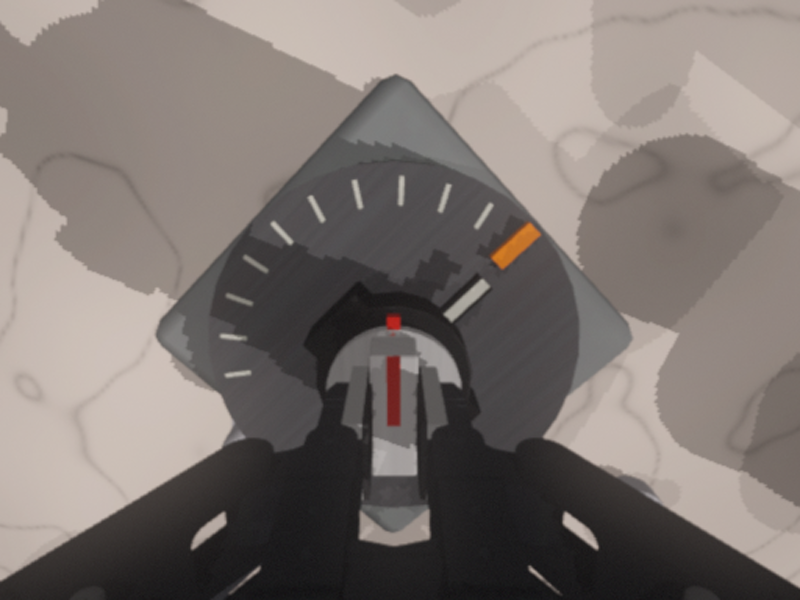

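send_rows(moves="0 0 0 0 0 0.005 -0.9;0 0 0 0 0 0.01 -0.9;0 0 0 0 0 0.01 -0.9;0 0 0 0 0 0.01 -0.9")

```text
time: 11.9
eef_pos: [0.5103, -0.0838, 0.2121]
tcp_rot: [0.986, 0.164, -0.0, -0.0]
contact_force: [-4.6, 3.5, 8.8]
opening: 0.149
finger_force: 43.0
```

send_rows(moves="0 0 0 0 0 0.005 -0.9;0 0 0 0 0 0.01 -0.9;0 0 0 0 0 0.01 -0.9;0 0 0 0 0 0.01 -0.9")

```text
time: 12.4
eef_pos: [0.5103, -0.0838, 0.2106]
tcp_rot: [0.986, 0.164, 0.0, -0.0]
contact_force: [-4.4, 3.3, 11.9]
opening: 0.151
finger_force: 43.3
```

```bash
python3 - <<'E'
from h import *
w={k:v for k,v in np.load('/tmp/wrist.npz').items()};s=.64
g=lambda u,v,z:atz(w,u*s,v*s,z)
an=lambda v:np.degrees(np.arctan2(v[1],v[0]))
D=np.array([.5093,-.0833])
for C in(0,.003):
    P=g(486,283,.176+C)[:2];Q=g(448,317,.176+C)[:2];print(C,an(P-D),an(P-Q),np.hypot(*(P-D)))
M=g(515,246,.169)[:2];print(M,an(M-D),an(g(535,229,.169)-g(496,263,.169)))
for i in range(3): print(ctrl.get_state()["contact_force"],ctrl.get_state()["eef_pos"])
E
```

```text
0 -26.926854701197318 -26.884713286177938 0.04541411718316906
0.003 -25.69940183701372 -26.884713286177924 0.04556525943802484
[ 0.56446757 -0.11041559] -26.174728937276445 -27.877781857566625
[-4.44480739  3.32391748 11.91358046] [ 0.51033227 -0.08380037  0.21061162]
[-4.44480739  3.32391748 11.91358046] [ 0.51033227 -0.08380037  0.21061162]
[-4.44480739  3.32391748 11.91358046] [ 0.51033227 -0.08380037  0.21061162]
```

send_rows(moves="0 0 0.004 -0.003 -0.004 0.003 -0.9;0 0 0.018 -0.003 -0.004 0.003 -0.9;0 0 0.036 -0.003 -0.004 0.003 -0.9;0 0 0.054 -0.003 -0.004 0.003 -0.9;0 0 0.07 -0.003 -0.004 0.003 -0.9;0 0 0.07 -0.003 -0.004 0.003 -0.9")

```text
time: 13.15
eef_pos: [0.5102, -0.0838, 0.2105]
tcp_rot: [0.998, -0.056, 0.001, 0.001]
contact_force: [-4.0, 2.8, 11.5]
opening: 0.152
finger_force: 43.4
```

```bash
python3 - <<'E'
from h import *
w=cam("wrist");cv2.imwrite('pics/w6.png',cv2.resize(w["image"][:,:,::-1],(800,600),interpolation=cv2.INTER_CUBIC))
s=ctrl.get_state();q=s["tcp_rot"];print(s["time"],s["eef_pos"],s["contact_force"],s["wrist_torque"],s["opening"],s["finger_force"],'toolx',2*np.degrees(np.arctan2(q[1],q[0])))
E
```

```text
13.2 [ 0.5101858  -0.08380892  0.21051268] [-3.92122136  2.29477738 11.37141345] [ 0.48174217  0.69116873 -0.0157083 ] 0.15046664012903307 43.44670543228858 toolx -6.339345009052583
```

View pics/w6.png

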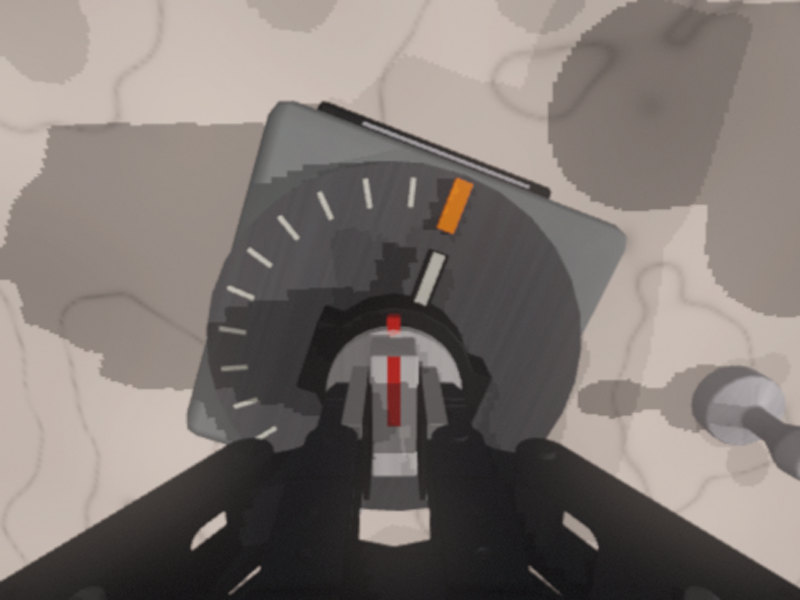

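send_rows(moves="0 0 0.004 0 0 0.004 -0.9;0 0 0.018 0 0 0.004 -0.9;0 0 0.036 0 0 0.004 -0.9;0 0 0.05 0 0 0.004 -0.9;0 0 0.0565 0 0 0.004 -0.9;0 0 0.0565 0 0 0.004 -0.9;0 0 0.0565 0 0 0.004 -0.9")

```text
time: 14.08
eef_pos: [0.5102, -0.0839, 0.2101]
tcp_rot: [0.973, -0.231, 0.001, 0.0]
contact_force: [-4.9, 2.1, 11.5]
opening: 0.152
finger_force: 43.6
```

```bash
python3 - <<'E'
from h import *
w=cam("wrist")
s=ctrl.get_state();q=s["tcp_rot"];print(s["time"],s["eef_pos"],s["contact_force"],s["wrist_torque"],'toolx',2*np.degrees(np.arctan2(q[1],q[0])))
im=cv2.resize(w["image"],(800,600),interpolation=cv2.INTER_CUBIC).astype(int)
R,G,B=im[...,0],im[...,1],im[...,2]
o=(R>150)&(R-B>100)&(G>70)&(R-G>30);o[300:]=0;v,u=np.nonzero(o);print('orange',u.mean(),v.mean(),len(u))
# pointer: bright pixels in a window
b=(im.min(2)>140);b[:240]=0;b[325:]=0;b[:,:370]=0;b[:,420:]=0;v,u=np.nonzero(b)
print('ptr',u.mean(),v.mean(),len(u),np.polyfit(v,u,1))
r=(R>110)&(G<60)&(B<60);r[:300]=0;v,u=np.nonzero(r);print('red',u.mean(),v.mean(),len(u),np.polyfit(v,u,1))
E
```

```text
14.125 [ 0.51015616 -0.08387994  0.21008404] [-3.97818748  3.27432135 12.00431061] [ 0.35113104  0.83442304 -0.02935217] toolx -26.6735080780608
orange 393.4736842105263 194.52631578947367 969
ptr 392.97665369649803 272.41050583657585 514 [3.05720965e-02 3.84648493e+02]
red 393.7757125154895 366.820322180917 807 [9.08195436e-03 3.90444267e+02]
```

send_rows(moves="0 0 0 0 0 -0.01 -0.9;0 0 0 0 0 -0.02 -0.9;0 0 0 0 0 -0.028 -0.9;0 0 0 0 0 -0.028 -0.9;0 0 0 0 0 -0.028 -0.3;0 0 0 0 0 -0.028 -0.3;0 0 0 0 0 -0.028 -0.3;0 0 0 0 0 -0.1 -0.3;0 0 0 0 0 -0.2 -0.3;0 0 0 0 0 -0.35 -0.3;0 0 0 0 0 -0.35 -0.3")

```text
time: 15.5
eef_pos: [0.511, -0.084, 0.281]
tcp_rot: [0.973, -0.231, 0.004, 0.0]
contact_force: [0.6, -0.1, 0.6]
opening: 0.353
finger_force: 0.0
```

```bash
python3 - <<'E'
from h import *
w=cam("wrist");cv2.imwrite('pics/w7.png',cv2.resize(w["image"][:,:,::-1],(800,600),interpolation=cv2.INTER_CUBIC))
s=ctrl.get_state();print(s["time"],s["eef_pos"],s["contact_force"])
E
```

```text
15.55 [ 0.51005033 -0.08366394  0.27881679] [ 0.02566827 -0.28594282 -0.04935959]
```

View pics/w7.png

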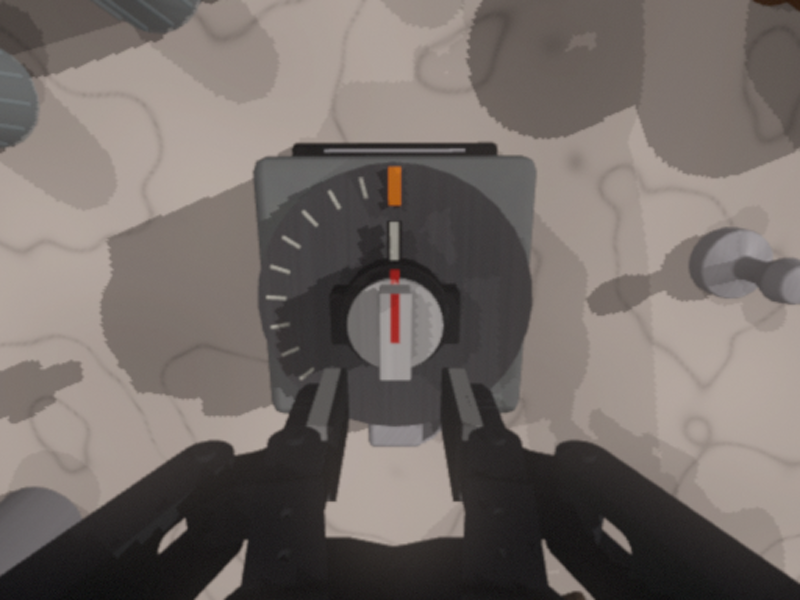

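The marker, pointer and stripe all line up at u≈394, and the gripper is clear of the grinder. Handing in.

```bash
python3 -c "
from plant import ctrl
print(ctrl.sign_off())"
```

```text
the job is handed in; nothing more can be done
None
```

The job is handed in at about 15.6 s: the ring's pointer and the knob's red stripe both line up with the orange marker (within about 1° in the last image), the knob was turned under about 12 N, the gripper is clear, and the arm touched nothing but the ring and knob.

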